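Fit modular devices to a mounting rail in order of width

ROBOT

A 7-joint arm with a two-finger parallel gripper is mounted at the origin on the work surface. World frame = base frame: x ahead of the robot, y to its left, z up, the work surface at z = 0. Lengths are in m, angles in rad, forces in N, time in s.
With the tool pointing down it reaches from about 0.4 to 0.9 m from the base axis. Payload 5.5 kg.
Tool frame: the origin (TCP) lies at the very end of the fingers, on their centre line; the grasp point (between the pads) lies 19 mm behind it (robot.pinch_z is the distance from the TCP to the grasp point, in m); z points along the fingers, y is the line along which they close (so a half turn about z gives the same grasp; the last joint's range is limited). The gripper opens to 85 mm and grips with 20 to 120 N. Pads are 22 mm wide; open, the fingers measure 114 mm over their backs; the gripper's body (76 mm by 85 mm) begins 54 mm behind the grasp point. The pads swing forward as they close: fully open they stand 13 mm farther back than shut.
Start: joints at [1.394, 0.501, -0.427, 1.55, 0.221, 1.138, -0.21], TCP at [0.277, -0.588, 0.231] pointing down, gripper open.
Joint ranges: [-2.88, 2.88], [-0.31, 2.03], [-1.54, 1.56], [0.2, 2.42], [-1.41, 4.55], [0.19, 2.02], [-2.57, 2.57]. Speed limits (rad/s): [2.57, 2.57, 3.14, 3.14, 3.14, 3.14, 3.14].

INTERFACE

Orientations are given as a unit quaternion [x, y, z, w].
In Python, from workcell import status, optics, order, robot gives the robot as it stands.
- The arm moves only by the tool jog_arm, never from a script. Its arguments are lists of equal length, an entry for each row: "rotation": the turn, a rotation vector about the tool's x, y, z in degrees, a list of three; "linear": the shift along the tool's x, y, z in m, a list of three; "claw": the opening, from 0 (shut) to 1 (fully open). In form: {"rotation": [[wx, wy, wz], ...], "linear": [[x, y, z], ...], "claw": [claw, ...]}. A call has 1 to 20 rows; each row shifts and turns the commanded pose from where the row before left it, along the tool's axes as they then stand; what a row does not reach is not made up. A row lasts 1/8 s, in which the tool goes at most 62.5 mm and 10.7 degrees, less where a joint would pass 70% of its speed; a pose out of reach is approached as far as the arm can. A call with a gripper value outside its range is refused whole. The fingers move at their own pace and stop on an object; "grip_force" is the grip in N (left out, the last holds). Time passes only in rows, so rows that do not move let the fingers close. It gives the time, the measured TCP pose, the force, the opening and the grip force at its end, in the units of the state.
- status.state(): the state, without advancing time (a new reading comes with each control period).
- optics.read_camera(name): name is "scene" or "top" or "wrist"; returns a dict with "color" (420x560x3 uint8, red, green, blue), "fov_y" (degrees; the focal length in pixels is half the picture's height over the tangent of half this angle, whatever the lens; pixels are square), "cx", "cy" (the principal point, pixels), "world_to_cam" (4x4, takes a point from world to camera coordinates). Camera axes: x right, y up, looking along -z (the intrinsics and any distortion apply to the point x, -y, -z); pixel columns grow to the right and rows downward; lengths in m; the calibration is good to about 2 mm. A picture is of the moment at which its call begins. There is no depth.
- order.hand_in(): hands the job in; it is judged then, once.
The state is a dict: "clock": time; "joint_positions": joint angles; "joint_velocities": joint speeds; "tau": joint torques, N m; "eef_pos": TCP position; "tool_rot": TCP orientation; "wrist_force": force on the tool from outside, world axes, zero at the start; "torque": the same for the moment, N m; "grip_width": finger opening in m; "finger_force": force on a finger pad.
Only numpy, scipy, OpenCV 4.12 (cv2) and the standard library are available. Lean on these libraries where they do the work, as an engineer would, in place of code of your own. Each camera call takes 0.05 s, during which the arm holds its last target. There are 200 camera calls.

TASK

Fit the four loose modular devices on the mounting rail in order of width, the widest (the main switch) next to the incoming terminal blocks and the narrowest nearest the end bracket. Each should be set down upright and square on the rail with the rail in its underside recess, close beside its neighbour (the first one close to the terminal blocks), no gap wider than about 15 mm. Leave the screwdriver, the tape measure and the roll of tape lying where they are.

Things in the scene. Friction and masses are not known exactly. Their poses are not given: they have to be found in the camera images.
- main_switch: Four-pole main switch; white, 72 mm wide (y), 420 g, loose, upright. Base 85 mm long (x) up to shoulders at 40 mm; nose above, 45 mm long (x), full width, top at 66; black toggle to 75. Grip the nose's x faces, fingertips just above the shoulders. Recess below, 51 mm (x) by 6 deep, runs along y; seated on the rail, the underside is 5 mm above the bench. Origin: centre of underside; either way round fits.
- motor_breaker: Three-pole breaker; white, 54 mm wide (y), 330 g, loose, upright. Base 85 mm long (x) up to shoulders at 40 mm; nose above, 45 mm long (x), full width, top at 66; black toggle to 75. Grip the nose's x faces, fingertips just above the shoulders. Recess below, 51 mm (x) by 6 deep, runs along y; seated on the rail, the underside is 5 mm above the bench. Origin: centre of underside; either way round fits.
- rcd: Two-pole RCD, round test button; white, 36 mm wide (y), 220 g, loose, upright. Base 85 mm long (x) up to shoulders at 40 mm; nose above, 45 mm long (x), full width, top at 66; black toggle to 75. Grip the nose's x faces, fingertips just above the shoulders. Recess below, 51 mm (x) by 6 deep, runs along y; seated on the rail, the underside is 5 mm above the bench. Origin: centre of underside; either way round fits.
- single_breaker: Single-pole breaker, tips easily; white, 18 mm wide (y), 120 g, loose, upright. Base 85 mm long (x) up to shoulders at 40 mm; nose above, 45 mm long (x), full width, top at 66; black toggle to 75. Grip the nose's x faces, fingertips just above the shoulders. Recess below, 51 mm (x) by 6 deep, runs along y; seated on the rail, the underside is 5 mm above the bench. Origin: centre of underside; either way round fits.
- rail_plate: Fixed bare-metal plate 110 x 400 x 3 mm (x, y, z) flat on the bench, a steel top-hat rail 35 mm wide (x), 360 mm long (y) along its middle; rail top 10.5 mm above the bench. Origin: centre of the plate's underside, under the rail's middle; x across the rail, y along it, z up. Devices go on the about 270 mm of free rail between incoming terminals and end bracket.
- incoming_terminals: Three grey terminal blocks side by side with brass screws, fixed on one end of the rail (which end varies): 60 mm across the rail (x), 48 mm along it (y), top 50 mm above the bench. Origin: on the rail's centre line, middle of the group, 5 mm above the bench; axes as the rail plate's.
- end_bracket: Slim grey end bracket with one screw, clamped on the other end of the rail (fixed): 50 mm across the rail (x), 10 mm along it (y), top 43 mm above the bench. Origin: on the rail's centre line, mid-thickness, 5 mm above the bench; axes as the rail plate's.
- screwdriver: Bystander: screwdriver with red insulated handle, about 215 mm long, 29 mm thick, lying loose on the bench. Origin: on the bench under the handle, near where the blade starts; x along the blade.
- tape_measure: Bystander: red and black tape measure, 66 x 68 x 36 mm, lying loose. Origin: centre of its underside.
- tape_roll: Bystander: roll of black insulating tape lying flat, 58 mm outside diameter, 18 mm high, loose. Origin: centre of its underside.
Not all that is in view belongs to the job. Leave any pink, red or yellow look-alike of the single_breaker alone.

How it is judged:
By the outcome, as a careful person would: the job done as asked, in the order asked, and still so for the second after the job is handed in, with the robot touching nothing.
It also fails if it takes over 102 s, if anything falls off the work surface, if the arm or the gripper's body presses on something with over 40 N, if the wrist force passes 120 N, or if a joint passes its speed limit or range.

## Working session

There is one attempt and no reset: what is moved stays moved. The work goes in short steps, Python scripts to look and compute and a tool call to move; the robot and the scene stay as the last step left them, time stands still between calls to the robot, and variables do not carry over. Pictures are saved under pics/ and viewed, at most 14 in all, crops included, and the job is handed in when it is done.

Besides the shell and the picture viewer there is one more tool, called as name(argument=value, ...) on one line, values as JSON. jog_arm: Moves the arm, as the interface text tells. Its arguments: {"type":"object","properties":{"rotation":{"type":"array","items":{"type":"array","items":{"type":"number"}}},"linear":{"type":"array","items":{"type":"array","items":{"type":"number"}}},"claw":{"type":"array","items":{"type":"number"}},"grip_force":{"type":"number"}},"required":["rotation","linear","claw"]}

```bash
mkdir -p pics
python3 - <<'E'
from workcell import status, optics, robot
import cv2
s=status.state()
print(s['clock'],s['eef_pos'],s['tool_rot'],s['grip_width'])
for n in ('top','scene'):
    c=optics.read_camera(n); cv2.imwrite(f'pics/{n}0.png',c['color'][...,::-1])
    print(n,{k:v for k,v in c.items() if k!='color'})
E
```

```text
0.0 [ 0.27642155 -0.58751506  0.23024926] [ 9.75905995e-01  2.18189128e-01 -1.82169140e-04 -9.79515471e-04] 0.08561174698820848
top {'fov_y': 52.29404509005791, 'cx': 282.3529028067713, 'cy': 219.9962851912229, 'world_to_cam': array([[-0.02682828, -0.99959391,  0.00960503, -0.03777734],
       [ 0.99289094, -0.02553127,  0.11625721, -0.51461652],
       [-0.11596477,  0.01265572,  0.9931727 , -1.164735  ],
       [ 0.        ,  0.        ,  0.        ,  1.        ]])}
scene {'fov_y': 46.17168537784395, 'cx': 281.33906946078554, 'cy': 209.9950569023568, 'world_to_cam': array([[-0.79243764,  0.60994277, -0.00352189,  0.41121335],
       [-0.46769953, -0.60390855,  0.6454081 ,  0.19664634],
       [ 0.3915351 ,  0.51309286,  0.76382981, -1.45435415],
       [ 0.        ,  0.        ,  0.        ,  1.        ]])}
```

View pics/top0.png

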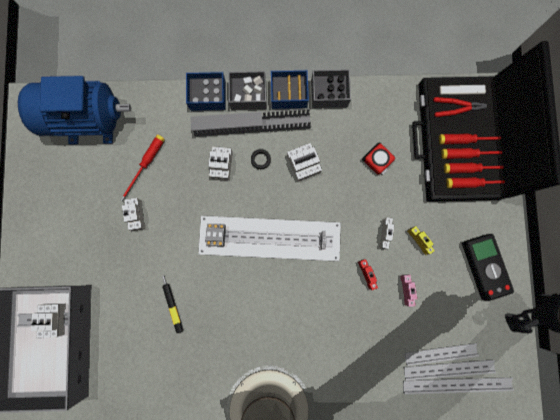

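View pics/scene0.png

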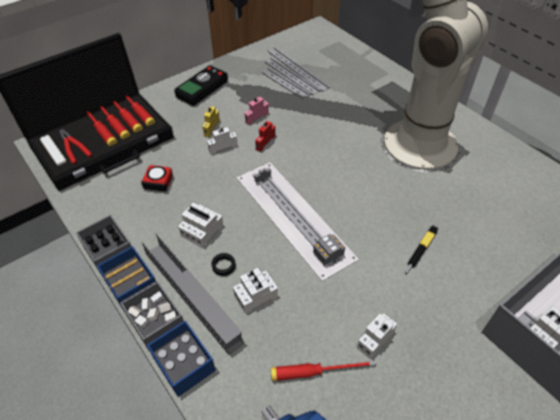

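```bash
cat > h.py <<'E'
import numpy as np, cv2
from workcell import status, optics
def K(c):
    f=c['color'].shape[0]/2/np.tan(np.radians(c['fov_y']/2)); return f,c['cx'],c['cy']
def unproj(c,u,v,z):
    f,cx,cy=K(c); T=c['world_to_cam']; R,t=T[:3,:3],T[:3,3]
    d=R.T@np.array([(u-cx)/f,-(v-cy)/f,-1]); o=-R.T@t
    return o+d*(z-o[2])/d[2]
def proj(c,p):
    f,cx,cy=K(c); q=c['world_to_cam'][:3,:3]@np.asarray(p,float)+c['world_to_cam'][:3,3]
    return np.array([cx+f*q[0]/-q[2],cy-f*q[1]/-q[2]])
E
python3 - <<'E'
from h import *
c=optics.read_camera('top'); im=c['color'][...,::-1]
cv2.imwrite('pics/crop1.png',cv2.resize(im[130:300,110:440],None,fx=2.4,fy=2.4,interpolation=cv2.INTER_CUBIC)[:600,:800])
w=optics.read_camera('wrist'); cv2.imwrite('pics/w0.png',w['color'][...,::-1]); print(w['fov_y'],w['cx'],w['cy'],w['world_to_cam'])
for n,u,v,z in [('plTL',202,217,.003),('plTR',340,223,.003),('plBL',198,254,.003),('plBR',339,260,.003),('term',215,235,.05),('brk',322,240,.043),('main',305,161,.066),('mb',220,162,.066),('rcd',131,213,.066),('sb',388,233,.066)]: print(n,unproj(c,u,v,z).round(3))
E
```

```text
71.84373672966922 282.4996356529162 211.25258303250266 [[ 4.25713553e-01 -9.04857457e-01 -9.76193203e-04 -6.49769633e-01]
 [ 8.57330941e-01  4.03698049e-01 -3.19392458e-01  4.21186518e-02]
 [ 2.89398735e-01  1.35132778e-01  9.47622026e-01 -3.80528776e-01]
 [ 0.00000000e+00  0.00000000e+00  0.00000000e+00  1.00000000e+00]]
plTL [0.531 0.177 0.003]
plTR [ 0.504 -0.216  0.003]
plBL [0.426 0.189 0.003]
plBR [ 0.399 -0.209  0.003]
term [0.475 0.134 0.05 ]
brk [ 0.454 -0.159  0.043]
main [ 0.671 -0.118  0.066]
mb [0.674 0.116 0.066]
rcd [0.539 0.358 0.066]
sb [ 0.467 -0.336  0.066]
```

View pics/crop1.png

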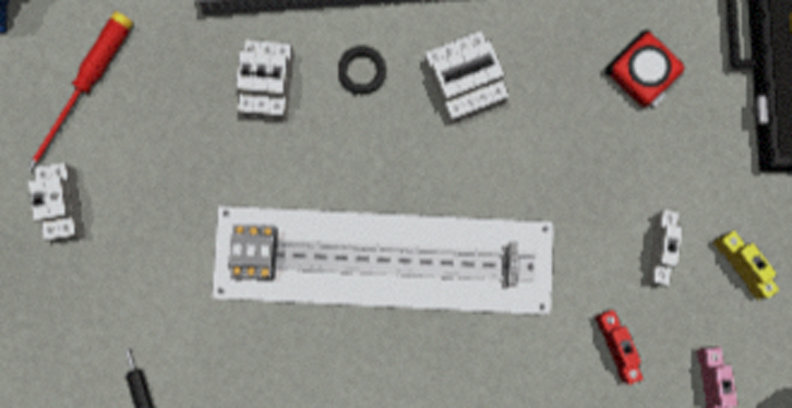

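View pics/w0.png

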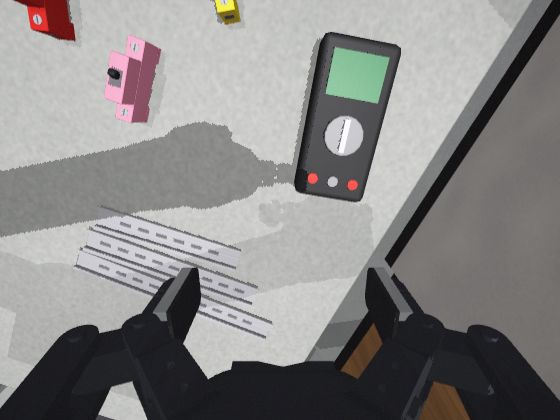

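Clear layout. The main switch is at px (305,161), the motor breaker at (220,162) and the RCD at (131,213). The only white 18 mm device is at (388,233); the pink, red and yellow ones are look-alikes. The terminals are at the +y (left) end and the bracket is at -y. Plate corners span about 395 x 107 mm, which matches the given size.

Going above the main switch first.

jog_arm(rotation=[[0,0,0],[0,0,0],[0,0,0],[0,0,0],[0,0,0],[0,0,0],[0,0,0],[0,0,0],[0,0,0],[0,0,0],[0,0,0],[0,0,0],[0,0,-10.3],[0,0,-10.3],[0,0,-10.3],[0,0,-10.3],[0,0,-10.3],[0,0,-10.3],[0,0,-10.3],[0,0,-10.3]], linear=[[0.0465,-0.0214,0],[0.0465,-0.0214,0],[0.0465,-0.0214,0],[0.0465,-0.0214,0],[0.0465,-0.0214,0],[0.0465,-0.0214,0],[0.0465,-0.0214,0],[0.0465,-0.0214,0],[0.0465,-0.0214,0],[0.0465,-0.0214,0],[0.0465,-0.0214,0],[0.0465,-0.0214,0],[0,0,0],[0,0,0],[0,0,0],[0,0,0],[0,0,0],[0,0,0],[0,0,0],[0,0,0]], claw=[1,1,1,1,1,1,1,1,1,1,1,1,1,1,1,1,1,1,1,1])

```text
clock: 2.7
eef_pos: [0.6721, -0.1184, 0.231]
tool_rot: [0.588, 0.809, -0.0, -0.0]
wrist_force: [0.5, -0.7, -0.6]
grip_width: 0.0853
finger_force: 0.0
```

```bash
cat >> h.py <<'E'
from scipy.spatial.transform import Rotation as Ro
def look(name):
    s=status.state(); w=optics.read_camera('wrist'); np.savez('last.npz',**w)
    R=Ro.from_quat(s['tool_rot']).as_matrix()
    print('t',s['clock'],'tcp',s['eef_pos'].round(4),'xang',np.degrees(np.arctan2(R[1,0],R[0,0])).round(2),'zax',R[:,2].round(4),'q7',s['joint_positions'][6],'tcp px',proj(w,s['eef_pos']).round(),'F',s['wrist_force'].round(1))
    cv2.imwrite(f'pics/{name}.png',w['color'][...,::-1]); return w
def shift(x,y,z=None,yaw=None):
    "tool-axes shift to reach world x,y(,z)"
    s=status.state(); R=Ro.from_quat(s['tool_rot']).as_matrix()
    p=s['eef_pos']; d=np.array([x,y,p[2] if z is None else z])-p
    a=np.degrees(np.arctan2(R[1,0],R[0,0]))
    print('tool shift',(R.T@d).round(4),'xang',a.round(2), 'turn', None if yaw is None else -(yaw-a))
E
python3 -c "
from h import *
look('w1')"
```

```text
t 2.7 tcp [ 0.6721 -0.1184  0.231 ] xang 107.93 zax [-5.e-04 -1.e-04 -1.e+00] q7 0.0775725475898375 tcp px [283. 268.] F [ 0.5 -0.7 -0.6]
```

View pics/w1.png

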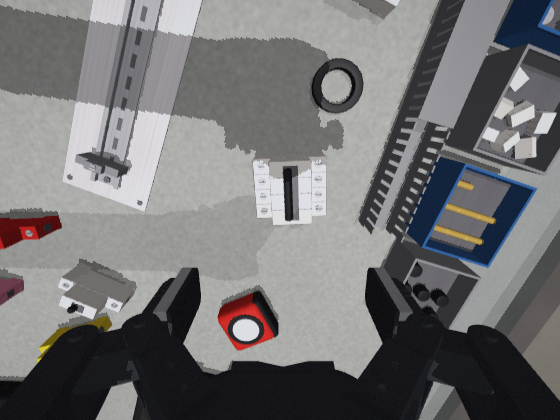

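```bash
python3 -c "
from h import *
w=dict(np.load('last.npz'))
for u,v,z in [(269,163,.066),(273,224,.066),(307,163,.066),(312,222,.066),(254,160,.04),(258,218,.04),(325,160,.04),(326,214,.04),(289,193,.070)]: print(u,v,unproj(w,u,v,z).round(4))
im=cv2.imread('pics/w1.png')[140:240,235:345]
cv2.imwrite('pics/c1.png',cv2.resize(im,None,fx=6,fy=6,interpolation=cv2.INTER_CUBIC)[:600,:800])
"
```

```text
269 163 [ 0.6481 -0.0927  0.066 ]
273 224 [ 0.6728 -0.1576  0.066 ]
307 163 [ 0.6865 -0.0803  0.066 ]
312 222 [ 0.7142 -0.1416  0.066 ]
254 160 [ 0.6308 -0.0991  0.04  ]
258 218 [ 0.6552 -0.1656  0.04  ]
325 160 [ 0.7083 -0.074   0.04  ]
326 214 [ 0.7326 -0.135   0.04  ]
289 193 [ 0.6782 -0.1164  0.07  ]
```

View pics/c1.png

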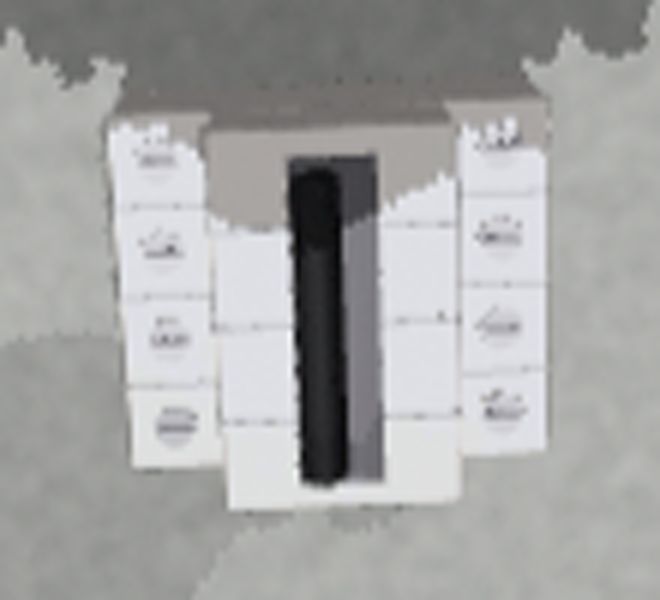

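The wrist crop shows the main switch's nose corners at px (269.7,161.7), (310.3,160.8), (312,223.3) and (273.3,224.7). That gives about 44 x 71 mm, so it agrees with the given size, with its axis near 110°.

```bash
python3 -c "
from h import *
w=dict(np.load('last.npz'))
P=np.array([unproj(w,u,v,.066) for u,v in [(269.7,161.7),(310.3,160.8),(312,223.3),(273.3,224.7)]])
print(P.round(4),P.mean(0).round(4))
shift(*P.mean(0)[:2],.044,110)
# rail points seen: end bracket, plate corners
for u,v,z in [(67,180,.003),(146,210,.003)]: print(unproj(w,u,v,z).round(4))
"
```

```text
[[ 0.6484 -0.0911  0.066 ]
 [ 0.689  -0.077   0.066 ]
 [ 0.7147 -0.1431  0.066 ]
 [ 0.6734 -0.1583  0.066 ]] [ 0.6814 -0.1174  0.066 ]
tool shift [-0.0019  0.0093  0.1868] xang 108.3 turn -1.6969804450273216
[ 0.4042 -0.2056  0.003 ]
[ 0.5091 -0.2149  0.003 ]
```

jog_arm(rotation=[[0,0,-2],[0,0,0],[0,0,0],[0,0,0],[0,0,0],[0,0,0],[0,0,0],[0,0,0],[0,0,0],[0,0,0],[0,0,0],[0,0,0],[0,0,0]], linear=[[-0.002,0.009,0.02],[0,0,0.04],[0,0,0.04],[0,0,0.04],[0,0,0.03],[0,0,0.017],[0,0,0],[0,0,0],[0,0,0],[0,0,0],[0,0,0],[0,0,0],[0,0,0]], claw=[1,1,1,1,1,1,1,0,0,0,0,0,0], grip_force=45)

```text
clock: 4.38
eef_pos: [0.6825, -0.1176, 0.0461]
tool_rot: [0.577, 0.817, 0.0, 0.001]
wrist_force: [-0.6, -0.2, 6.0]
grip_width: 0.0444
finger_force: 48.8
```

jog_arm(rotation=[[0,0,0],[0,0,0],[0,0,0],[0,0,0],[0,0,0],[0,0,0],[0,0,0],[0,0,0],[0,0,0],[0,0,0],[0,0,0],[0,0,7.9],[0,0,7.9],[0,0,7.9],[0,0,0],[0,0,0]], linear=[[0,0,-0.015],[0,0,-0.035],[0,0,-0.04],[0,0,-0.03],[0.0348,-0.0198,0],[0.0348,-0.0198,0],[0.0348,-0.0198,0],[0.0348,-0.0198,0],[0.0348,-0.0198,0],[0.0348,-0.0198,0],[0.0348,-0.0198,0],[0,0,0],[0,0,0],[0,0,0],[0,0,0],[0,0,0]], claw=[0,0,0,0,0,0,0,0,0,0,0,0,0,0,0,0])

```text
clock: 6.38
eef_pos: [0.469, 0.0657, 0.1645]
tool_rot: [0.731, 0.682, -0.0, 0.0]
wrist_force: [-0.4, -0.0, -4.6]
grip_width: 0.0443
finger_force: 47.8
```

```bash
python3 -c "
from h import *
look('w2')"
```

```text
t 6.375 tcp [0.469  0.0657 0.1645] xang 86.07 zax [ 1.e-04 -3.e-04 -1.e+00] q7 -0.6070560889985219 tcp px [283. 268.] F [-0.4 -0.  -4.6]
```

View pics/w2.png

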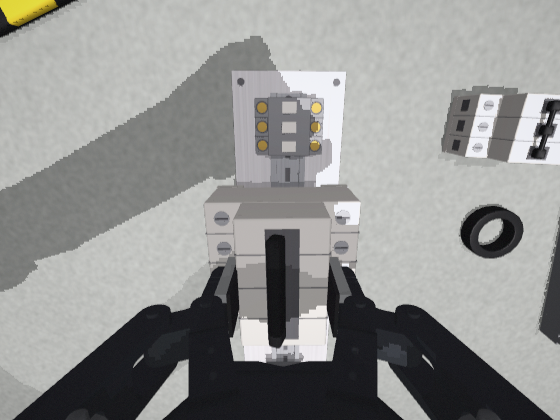

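```bash
python3 -c "
from h import *
w=dict(np.load('last.npz'))
print('dev face');
for u,v,z in [(282,219,.1845),(282,204,.1585),(282,186,.1185)]: print(unproj(w,u,v,z).round(4))
print('term near/far');
for u,v,z in [(289,156,.05),(289,156,.035),(289,97,.05)]: print(unproj(w,u,v,z).round(4))
print('plate far corners, rail')
for u,v,z in [(232,71,.003),(346,71,.003),(234,184,.003),(343,184,.003),(289,168,.0105),(288,358,.043)]: print(unproj(w,u,v,z).round(4))
im=w['color'][85:200,225:355,::-1]
cv2.imwrite('pics/c2.png',cv2.resize(im,None,fx=5,fy=5,interpolation=cv2.INTER_CUBIC))
"
```

```text
dev face
[0.4711 0.1019 0.1845]
[0.471  0.1009 0.1585]
[0.4709 0.1011 0.1185]
term near/far
[0.4777 0.1111 0.05  ]
[0.4779 0.109  0.035 ]
[0.4807 0.1594 0.05  ]
plate far corners, rail
[0.429  0.1884 0.003 ]
[0.5374 0.181  0.003 ]
[0.4175 0.0788 0.003 ]
[0.5343 0.0708 0.003 ]
[0.4774 0.0934 0.0105]
[ 0.4623 -0.1219  0.043 ]
```

View pics/c2.png

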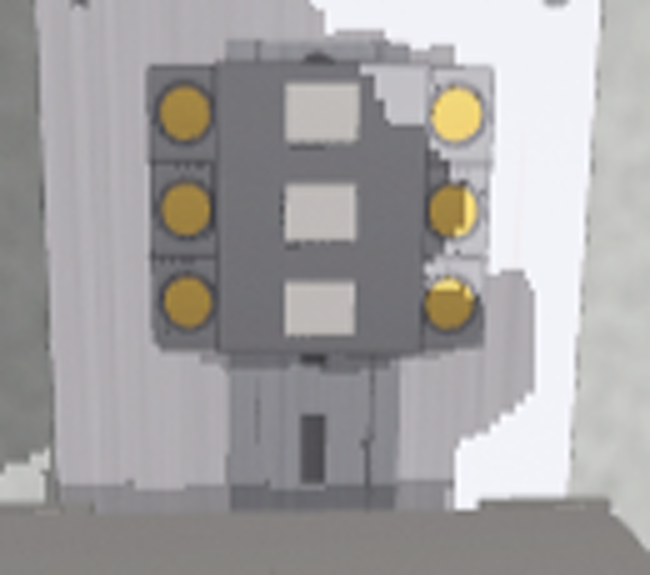

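Measured the held switch's +y face at y≈0.101 and the terminals' near face at y≈0.112. The rail centre is about 5 mm to the tool's +y, so I'm correcting for that and lowering.

jog_arm(rotation=[[0,0,0],[0,0,0],[0,0,0],[0,0,0],[0,0,0],[0,0,0],[0,0,0],[0,0,0]], linear=[[0.006,0.0055,0],[0,0,0.03],[0,0,0.035],[0,0,0.025],[0,0,0.015],[0,0,0.0075],[0,0,0],[0,0,0]], claw=[0,0,0,0,0,0,0,0])

```text
clock: 7.42
eef_pos: [0.4758, 0.0713, 0.0525]
tool_rot: [0.732, 0.681, 0.001, 0.0]
wrist_force: [0.5, 0.6, -4.2]
grip_width: 0.0439
finger_force: 47.8
```

jog_arm(rotation=[[0,0,0],[0,0,0],[0,0,0]], linear=[[0,0,0.0015],[0,0,0],[0,0,0]], claw=[0,0,0])

```text
clock: 7.8
eef_pos: [0.4758, 0.0712, 0.051]
tool_rot: [0.732, 0.681, 0.0, 0.001]
wrist_force: [-0.8, -0.7, 5.7]
grip_width: 0.0442
finger_force: 48.8
```

jog_arm(rotation=[[0,0,0],[0,0,0],[0,0,0],[0,0,0],[0,0,0],[0,0,0],[0,0,0],[0,0,0],[0,0,0],[0,0,0],[0,0,0],[0,0,0],[0,0,0],[0,0,0],[0,0,0]], linear=[[0,0,0],[0,0,0],[0,0,0],[0,0,0],[0,0,-0.02],[0,0,-0.04],[0,0,-0.05],[0,0,-0.04],[0.0119,0.0407,0],[0.0119,0.0407,0],[0.0119,0.0407,0],[0.0119,0.0407,0],[0.0119,0.0407,0],[0,0,0],[0,0,0]], claw=[1,1,1,1,1,1,1,1,1,1,1,1,1,1,1])

```text
clock: 9.68
eef_pos: [0.6813, 0.1163, 0.1996]
tool_rot: [0.732, 0.682, -0.001, -0.001]
wrist_force: [-0.8, -0.3, -0.5]
grip_width: 0.0854
finger_force: 0.0
```

```bash
python3 -c "
from h import *
w=look('w3')
cv2.imwrite('pics/c3.png',cv2.resize(w['color'][110:310,150:410,::-1],None,fx=3,fy=3,interpolation=cv2.INTER_CUBIC))"
```

```text
t 9.675 tcp [0.6813 0.1163 0.1996] xang 85.94 zax [-0.0017  0.     -1.    ] q7 -0.6416685763209582 tcp px [283. 268.] F [-0.8 -0.3 -0.5]
```

View pics/c3.png

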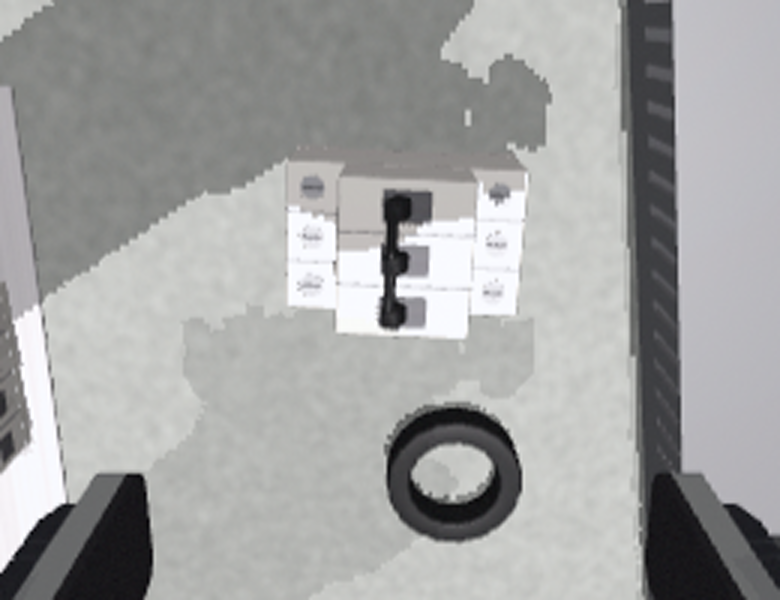

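The motor breaker's nose corners in the crop are (339,176), (476,180), (467,338) and (336,332). The duct is clear of the open fingers.

```bash
cat >> h.py <<'E'
def nose(w,pts,s,o,z=.066):
    "corners TL,TR,BR,BL in crop px -> centre, sizes, tool-x angle"
    P=np.array([unproj(w,u/s+o[0],v/s+o[1],z)[:2] for u,v in pts]); e=P[0]-P[3]+P[1]-P[2]
    print('x len',np.linalg.norm(P[1]-P[0]).round(4),np.linalg.norm(P[2]-P[3]).round(4),'y len',np.linalg.norm(P[0]-P[3]).round(4),np.linalg.norm(P[1]-P[2]).round(4))
    f=P[1]-P[0]+P[2]-P[3]
    print('c',P.mean(0).round(4),'ang y',np.degrees(np.arctan2(e[1],e[0])).round(1),'ang x+90',(90+np.degrees(np.arctan2(f[1],f[0]))).round(1))
    return P.mean(0)
E
python3 -c "
from h import *
w=dict(np.load('last.npz'))
c=nose(w,[(339,176),(476,180),(467,338),(336,332)],3,(150,110)); shift(*c,.045)"
```

```text
x len 0.0439 0.0446 y len 0.0533 0.0541
c [0.6835 0.12  ] ang y 84.0 ang x+90 83.7
tool shift [0.0042 0.0022 0.155 ] xang 85.94 turn None
```

jog_arm(rotation=[[0,0,2],[0,0,0],[0,0,0],[0,0,0],[0,0,0],[0,0,0],[0,0,0],[0,0,0],[0,0,0],[0,0,0],[0,0,0],[0,0,0],[0,0,0],[0,0,0],[0,0,0],[0,0,0],[0,0,0]], linear=[[0.004,0.002,0.02],[0,0,0.04],[0,0,0.04],[0,0,0.035],[0,0,0.018],[0,0,0],[0,0,0],[0,0,0],[0,0,0],[0,0,0],[0,0,0],[0,0,0],[0,0,-0.015],[0,0,-0.035],[0,0,-0.04],[0,0,-0.03],[0,0,0]], claw=[1,1,1,1,1,1,0,0,0,0,0,0,0,0,0,0,0])

```text
clock: 11.85
eef_pos: [0.6864, 0.1206, 0.1708]
tool_rot: [0.744, 0.668, 0.002, 0.002]
wrist_force: [0.7, -0.1, -3.6]
grip_width: 0.0433
finger_force: 47.1
```

```bash
python3 -c "
from h import *
shift(.470,.0015,None,85.9)"
```

```text
tool shift [-0.1415 -0.2025 -0.0014] xang 83.9 turn -2.0038718146475247
```

jog_arm(rotation=[[0,0,0],[0,0,0],[0,0,0],[0,0,0],[0,0,0],[0,0,0],[0,0,-2],[0,0,0],[0,0,0],[0,0,0],[0,0,0],[0,0,0],[0,0,0]], linear=[[-0.0236,-0.0338,0],[-0.0236,-0.0338,0],[-0.0236,-0.0338,0],[-0.0236,-0.0338,0],[-0.0236,-0.0338,0],[-0.0236,-0.0338,0],[0,0,0],[0,0,0.03],[0,0,0.035],[0,0,0.025],[0,0,0.0125],[0,0,0],[0,0,0]], claw=[0,0,0,0,0,0,0,0,0,0,0,0,0])

```text
clock: 13.48
eef_pos: [0.4688, 0.0009, 0.0655]
tool_rot: [0.732, 0.682, 0.001, 0.0]
wrist_force: [0.6, -0.1, -2.4]
grip_width: 0.0436
finger_force: 47.5
```

```bash
python3 -c "
from h import *
shift(.470,.0015,.0515,85.9); look('w4')"
```

```text
tool shift [0.0006 0.0011 0.014 ] xang 85.92 turn 0.024454490754678204
t 13.475 tcp [0.4688 0.0009 0.0655] xang 85.92 zax [ 1.5e-03  2.0e-04 -1.0e+00] q7 -0.6443059674150172 tcp px [283. 268.] F [ 0.6 -0.1 -2.4]
```

View pics/w4.png

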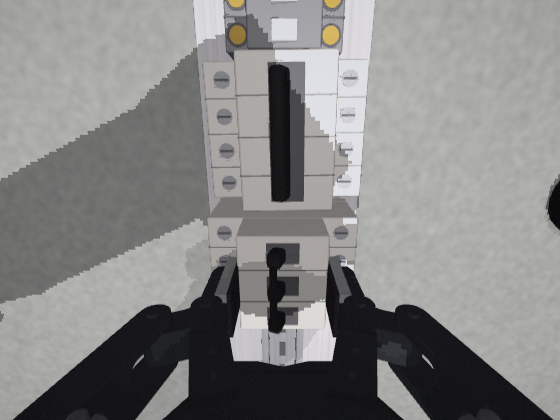

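```bash
python3 -c "
from h import *
w=dict(np.load('last.npz'))
print(unproj(w,287,210,.071)[:2],unproj(w,225,197,.045)[:2])
for o in (.0465,.0505): print(unproj(w,284,236,.0655+.066-o)[:2], unproj(w,225,220,.0655+.04-o)[:2])
print(unproj(w,289,52,.071)[:2],unproj(w,289,47,.05)[:2])
"
```

```text
[0.4734136  0.03644809] [0.43759204 0.03839747]
[0.47127854 0.02855465] [0.43897302 0.02911874]
[0.47118092 0.02681827] [0.43802766 0.02769957]
[0.47891398 0.10652009] [0.47975854 0.1123975 ]
```

jog_arm(rotation=[[0,0,0],[0,0,0],[0,0,0],[0,0,0],[0,0,0]], linear=[[0.003,0.001,0],[0,0,0.008],[0,0,0.003],[0,0,0],[0,0,0]], claw=[0,0,0,0,0])

```text
clock: 14.15
eef_pos: [0.469, 0.0033, 0.0541]
tool_rot: [0.732, 0.681, -0.0, 0.0]
wrist_force: [-3.4, -0.6, 5.6]
grip_width: 0.0439
finger_force: 48.7
```

jog_arm(rotation=[[0,0,0],[0,0,0],[0,0,0]], linear=[[0,0,0.001],[0,0,0],[0,0,0]], claw=[0,0,0])

```text
clock: 14.52
eef_pos: [0.469, 0.0033, 0.054]
tool_rot: [0.732, 0.681, -0.001, 0.001]
wrist_force: [-6.1, -1.1, 18.1]
grip_width: 0.044
finger_force: 50.2
```

```bash
python3 -c "
from h import *
w=look('w5')
s=np.array(optics.read_camera('scene')['color'])
c=optics.read_camera('scene'); print(proj(c,(.47,.003,.04)))
"
```

```text
t 14.525 tcp [0.469  0.0033 0.054 ] xang 85.9 zax [-4.0e-04 -2.2e-03 -1.0e+00] q7 -0.6714758736802745 tcp px [283. 268.] F [-6.1 -1.1 18.1]
[297.43609123 209.66395404]
```

jog_arm(rotation=[[0,0,0],[0,0,0],[0,0,0],[0,0,0],[0,0,0],[0,0,0],[0,0,0],[0,0,0],[0,0,0],[0,0,0],[0,0,0],[0,0,0],[0,0,0],[0,0,0],[0,0,0],[0,0,0],[0,0,-9],[0,0,0],[0,0,0]], linear=[[0,0,-0.001],[0,0,0],[0,0,0],[0,0,0],[0,0,-0.02],[0,0,-0.04],[0,0,-0.05],[0,0,-0.04],[0.0452,0.0067,0],[0.0452,0.0067,0],[0.0452,0.0067,0],[0.0452,0.0067,0],[0.0452,0.0067,0],[0.0452,0.0067,0],[0.0452,0.0067,0],[0.0452,0.0067,0],[0,0,0],[0,0,0],[0,0,0]], claw=[0,1,1,1,1,1,1,1,1,1,1,1,1,1,1,1,1,1,1])

```text
clock: 17.05
eef_pos: [0.5487, 0.3594, 0.2034]
tool_rot: [0.678, 0.735, -0.0, 0.0]
wrist_force: [-0.3, -0.0, -0.8]
grip_width: 0.0851
finger_force: 0.0
```

```bash
python3 -c "
from h import *
w=look('w6')
cv2.imwrite('pics/c6.png',cv2.resize(w['color'][110:310,150:410,::-1],None,fx=3,fy=3,interpolation=cv2.INTER_CUBIC))"
```

```text
t 17.05 tcp [0.5487 0.3594 0.2034] xang 94.67 zax [-3.e-04 -7.e-04 -1.e+00] q7 -0.9483932395028479 tcp px [283. 268.] F [-0.3 -0.  -0.8]
```

View pics/c6.png

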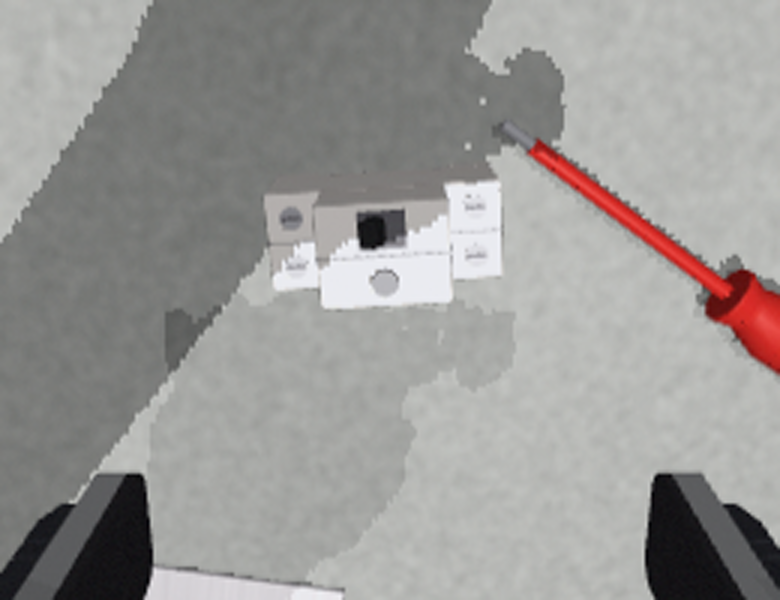

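The RCD (two-pole, round button) has its nose corners in the crop at (315,207), (447,201), (452,300) and (322,308). The screwdriver is low and clear of the fingertip height.

```bash
python3 -c "
from h import *
w=dict(np.load('last.npz'))
c=nose(w,[(315,207),(447,201),(452,300),(322,308)],3,(150,110)); shift(*c,.045)"
```

```text
x len 0.0433 0.0443 y len 0.035 0.0342
c [0.5435 0.363 ] ang y 97.7 ang x+90 97.9
tool shift [ 0.0043 -0.005   0.1586] xang 94.69 turn None
```

jog_arm(rotation=[[0,0,-3],[0,0,0],[0,0,0],[0,0,0],[0,0,0],[0,0,0],[0,0,0],[0,0,0],[0,0,0],[0,0,0],[0,0,0],[0,0,0],[0,0,0]], linear=[[0.004,-0.005,0.015],[0,0,0.03],[0,0,0.035],[0,0,0.035],[0,0,0.025],[0,0,0.0165],[0,0,0],[0,0,0],[0,0,0],[0,0,0],[0,0,0],[0,0,0],[0,0,0]], claw=[1,1,1,1,1,1,1,0,0,0,0,0,0])

```text
clock: 18.73
eef_pos: [0.5439, 0.3647, 0.0488]
tool_rot: [0.657, 0.754, 0.001, 0.0]
wrist_force: [-0.6, -0.8, 5.7]
grip_width: 0.0437
finger_force: 47.9
```

```bash
python3 -c "
from h import *
shift(.4685,-.047,None,85.9)"
```

```text
tool shift [-0.3975 -0.1313 -0.0007] xang 97.9 turn 12.001303878470054
```

jog_arm(rotation=[[0,0,0],[0,0,0],[0,0,0],[0,0,0],[0,0,0],[0,0,0],[0,0,0],[0,0,0],[0,0,0],[0,0,0],[0,0,0],[0,0,0],[0,0,0],[0,0,6],[0,0,6],[0,0,0],[0,0,0],[0,0,0],[0,0,0],[0,0,0]], linear=[[0,0,-0.015],[0,0,-0.035],[0,0,-0.04],[0,0,-0.03],[-0.0442,-0.0146,0],[-0.0442,-0.0146,0],[-0.0442,-0.0146,0],[-0.0442,-0.0146,0],[-0.0442,-0.0146,0],[-0.0442,-0.0146,0],[-0.0442,-0.0146,0],[-0.0442,-0.0146,0],[-0.0442,-0.0146,0],[0,0,0],[0,0,0],[0,0,0.03],[0,0,0.035],[0,0,0.025],[0,0,0.01],[0,0,0]], claw=[0,0,0,0,0,0,0,0,0,0,0,0,0,0,0,0,0,0,0,0])

```text
clock: 21.22
eef_pos: [0.4675, -0.0479, 0.0674]
tool_rot: [0.732, 0.682, -0.0, -0.0]
wrist_force: [0.3, -0.2, -2.1]
grip_width: 0.044
finger_force: 46.8
```

```bash
python3 -c "
from h import *
shift(.4675,-.047,.0538,85.9); w=look('w7')"
```

```text
tool shift [ 0.0009 -0.0001  0.0136] xang 85.92 turn 0.022168599044050552
t 21.225 tcp [ 0.4675 -0.0479  0.0674] xang 85.92 zax [-6.e-04  2.e-04 -1.e+00] q7 -0.565967426203085 tcp px [283. 268.] F [ 0.3 -0.2 -2.1]
```

View pics/w7.png

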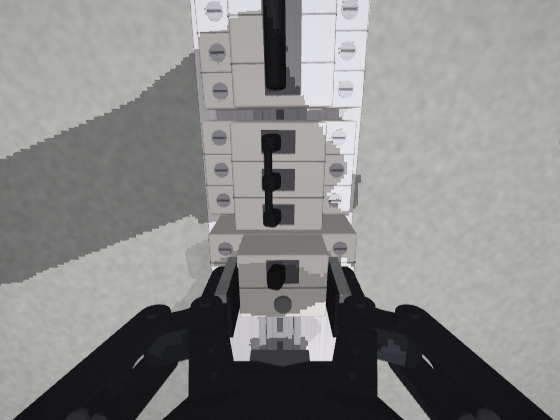

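```bash
python3 -c "
from h import *
w=dict(np.load('last.npz'))
print(unproj(w,278,230,.071)[:2],unproj(w,225,213,.045)[:2])
print(unproj(w,282,254,.0846)[:2],unproj(w,225,236,.0586)[:2])
print('main/motor edges',unproj(w,281,106,.071)[:2],unproj(w,278,122,.071)[:2])
print('bracket',unproj(w,280,352,.043)[:2])
"
```

```text
[ 0.46672639 -0.02365714] [ 0.43445222 -0.02098109]
[ 0.46833778 -0.03067537] [ 0.43578554 -0.03025972]
main/motor edges [0.47268208 0.03653292] [0.47080322 0.0297357 ]
bracket [ 0.4595648  -0.13079501]
```

jog_arm(rotation=[[0,0,0],[0,0,0],[0,0,0],[0,0,0],[0,0,0]], linear=[[0.003,0,0],[0,0,0.009],[0,0,0.0045],[0,0,0],[0,0,0]], claw=[0,0,0,0,0])

```text
clock: 21.9
eef_pos: [0.4678, -0.0454, 0.0538]
tool_rot: [0.732, 0.681, -0.0, 0.0]
wrist_force: [-1.7, -1.5, 0.7]
grip_width: 0.0442
finger_force: 47.3
```

jog_arm(rotation=[[0,0,0],[0,0,0],[0,0,0],[0,0,0],[0,0,0],[0,0,0],[0,0,0],[0,0,0],[0,0,0],[0,0,0],[0,0,0],[0,0,0],[0,0,0],[0,0,0],[0,0,0],[0,0,0],[0,0,0]], linear=[[0,0,0],[0,0,0],[0,0,0],[0,0,0],[0,0,-0.02],[0,0,-0.04],[0,0,-0.05],[0,0,-0.04],[-0.0412,0.004,0],[-0.0412,0.004,0],[-0.0412,0.004,0],[-0.0412,0.004,0],[-0.0412,0.004,0],[-0.0412,0.004,0],[-0.0412,0.004,0],[0,0,0],[0,0,0]], claw=[1,1,1,1,1,1,1,1,1,1,1,1,1,1,1,1,1])

```text
clock: 24.02
eef_pos: [0.4752, -0.334, 0.2036]
tool_rot: [0.732, 0.681, 0.0, -0.0]
wrist_force: [0.3, -0.2, -0.5]
grip_width: 0.085
finger_force: 0.0
```

```bash
python3 -c "
from h import *
w=look('w8')
cv2.imwrite('pics/c8.png',cv2.resize(w['color'][110:310,150:410,::-1],None,fx=3,fy=3,interpolation=cv2.INTER_CUBIC))"
```

```text
t 24.025 tcp [ 0.4752 -0.334   0.2036] xang 85.91 zax [-1.0e-04  1.1e-03 -1.0e+00] q7 0.11783686225891202 tcp px [283. 268.] F [ 0.3 -0.2 -0.5]
```

View pics/c8.png

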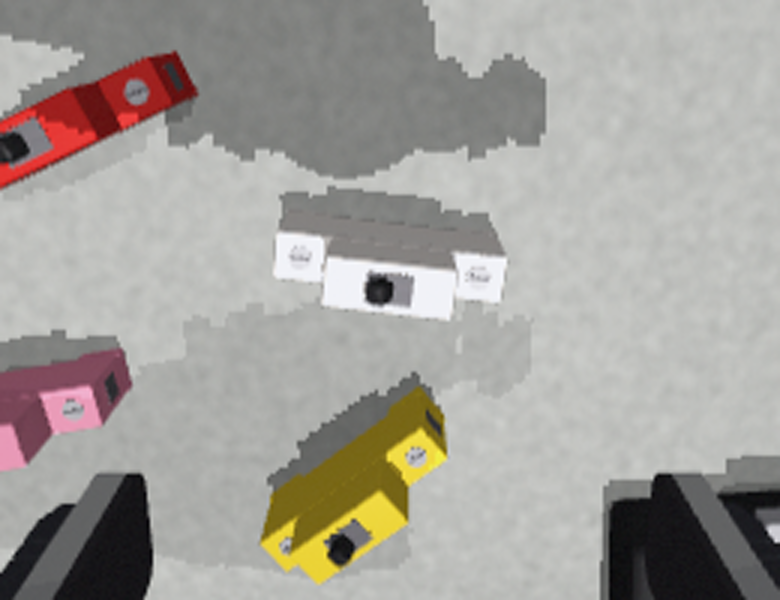

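The white single breaker is the upright one. Its nose corners in the crop are (328,254), (457,269), (450,319) and (322,304). The red, pink and yellow ones are the look-alikes to avoid.

```bash
python3 -c "
from h import *
w=dict(np.load('last.npz'))
c=nose(w,[(328,254),(457,269),(450,319),(322,304)],3,(150,110)); shift(*c,.045)
print(unproj(w,150+350/3,110+580/3,.066))"
```

```text
x len 0.0435 0.044 y len 0.0178 0.0179
c [ 0.4717 -0.3407] ang y 78.7 ang x+90 78.9
tool shift [-0.0077 -0.0032  0.1587] xang 85.99 turn None
[ 0.44801053 -0.45639793  0.066     ]
```

jog_arm(rotation=[[0,0,0],[0,0,7],[0,0,0],[0,0,0],[0,0,0],[0,0,0],[0,0,0],[0,0,0],[0,0,0],[0,0,0],[0,0,0],[0,0,0],[0,0,0],[0,0,0]], linear=[[-0.0077,-0.0032,0],[0,0,0.015],[0,0,0.03],[0,0,0.035],[0,0,0.035],[0,0,0.025],[0,0,0.0165],[0,0,0],[0,0,0],[0,0,0],[0,0,0],[0,0,0],[0,0,0],[0,0,0]], claw=[1,1,1,1,1,1,1,1,0,0,0,0,0,0], grip_force=40)

```text
clock: 25.82
eef_pos: [0.4721, -0.3429, 0.0486]
tool_rot: [0.772, 0.635, -0.0, 0.001]
wrist_force: [-2.2, 0.1, 4.5]
grip_width: 0.0439
finger_force: 41.6
```

```bash
python3 -c "
from h import *
shift(.4655,-.078,None,85.9)"
```

```text
tool shift [ 0.2587 -0.0575 -0.0004] xang 78.89 turn -7.007922248228041
```

jog_arm(rotation=[[0,0,0],[0,0,0],[0,0,0],[0,0,0],[0,0,0],[0,0,0],[0,0,0],[0,0,0],[0,0,0],[0,0,0],[0,0,-7],[0,0,0],[0,0,0],[0,0,0],[0,0,0],[0,0,0]], linear=[[0,0,-0.015],[0,0,-0.035],[0,0,-0.04],[0,0,-0.03],[0.0428,-0.0096,0],[0.0428,-0.0096,0],[0.0428,-0.0096,0],[0.0428,-0.0096,0],[0.0428,-0.0096,0],[0.0428,-0.0096,0],[0,0,0],[0,0,0.03],[0,0,0.035],[0,0,0.025],[0,0,0.01],[0,0,0]], claw=[0,0,0,0,0,0,0,0,0,0,0,0,0,0,0,0])

```text
clock: 27.82
eef_pos: [0.4644, -0.079, 0.0676]
tool_rot: [0.732, 0.681, -0.0, -0.0]
wrist_force: [0.2, 0.4, -1.5]
grip_width: 0.044
finger_force: 41.1
```

```bash
python3 -c "
from h import *
w=look('w9'); shift(.4655,-.080,.0536)
im=w['color']; g=cv2.cvtColor(im,cv2.COLOR_RGB2GRAY).astype(int)
for u in (250,255,300,305): print(u,g[185:300,u].tolist())"
```

```text
t 27.825 tcp [ 0.4644 -0.079   0.0676] xang 85.92 zax [-3.e-04  1.e-04 -1.e+00] q7 -0.5005394808966641 tcp px [283. 268.] F [ 0.2  0.4 -1.5]
tool shift [-0.0009  0.0006  0.0145] xang 85.91 turn None
250 [166, 165, 165, 166, 166, 166, 165, 166, 166, 165, 166, 165, 166, 165, 165, 166, 167, 166, 166, 166, 167, 166, 165, 166, 167, 165, 165, 165, 160, 134, 120, 164, 165, 165, 165, 165, 165, 165, 165, 165, 165, 165, 165, 165, 165, 166, 165, 165, 165, 165, 166, 165, 165, 165, 165, 164, 164, 164, 165, 164, 156, 122, 116, 115, 116, 115, 114, 108, 108, 108, 107, 108, 109, 108, 109, 109, 109, 109, 109, 108, 108, 117, 129, 131, 133, 132, 132, 133, 132, 133, 133, 132, 133, 132, 133, 132, 132, 132, 133, 131, 132, 131, 132, 132, 131, 131, 131, 131, 132, 131, 131, 134, 159, 196, 196]
255 [166, 166, 166, 165, 166, 166, 167, 166, 166, 166, 165, 165, 166, 166, 166, 166, 166, 167, 166, 166, 166, 166, 166, 165, 166, 165, 165, 165, 160, 133, 120, 165, 165, 165, 165, 165, 165, 165, 165, 165, 166, 165, 165, 165, 164, 165, 165, 166, 165, 165, 166, 165, 165, 165, 165, 164, 164, 165, 164, 164, 155, 122, 115, 1
[... 708 characters left out ...]
 132, 133, 133, 133, 133, 133, 132, 133, 132, 131, 131, 132, 131, 132, 131, 132, 131, 132, 131, 132, 133, 144, 173, 172]
305 [167, 167, 166, 166, 165, 166, 166, 166, 166, 165, 166, 166, 166, 166, 166, 165, 166, 166, 166, 166, 165, 166, 166, 166, 166, 166, 166, 166, 157, 123, 131, 166, 166, 166, 165, 166, 166, 165, 165, 165, 165, 165, 165, 165, 165, 165, 165, 165, 166, 166, 165, 164, 165, 164, 165, 165, 165, 165, 165, 163, 150, 116, 114, 115, 116, 114, 115, 114, 116, 115, 114, 117, 116, 115, 117, 118, 116, 117, 116, 116, 119, 133, 156, 163, 165, 165, 158, 133, 133, 132, 133, 133, 133, 133, 133, 133, 133, 132, 132, 133, 132, 133, 131, 132, 132, 132, 132, 132, 132, 132, 133, 135, 163, 201, 201]
```

```bash
python3 -c "
from h import *
w=dict(np.load('last.npz'))
print(unproj(w,255,245.5,.071)[:2],unproj(w,255,266,.085)[:2],unproj(w,255,296.5,.085)[:2])"
```

```text
[ 0.45081216 -0.06273958] [ 0.45163447 -0.06716667] [ 0.44986528 -0.0845208 ]
```

jog_arm(rotation=[[0,0,0],[0,0,0],[0,0,0],[0,0,0],[0,0,0]], linear=[[0,0.001,0],[0,0,0.009],[0,0,0.005],[0,0,0],[0,0,0]], claw=[0,0,0,0,0])

```text
clock: 28.5
eef_pos: [0.4654, -0.0795, 0.0536]
tool_rot: [0.732, 0.681, -0.0, 0.0]
wrist_force: [-1.7, -0.5, 6.2]
grip_width: 0.0438
finger_force: 42.0
```

Seated at the expected height. Releasing, then backing straight up and away.

jog_arm(rotation=[[0,0,0],[0,0,0],[0,0,0],[0,0,0],[0,0,0],[0,0,0],[0,0,0],[0,0,0],[0,0,0],[0,0,0],[0,0,0],[0,0,0],[0,0,0]], linear=[[0,0,0],[0,0,0],[0,0,0],[0,0,0],[0,0,-0.01],[0,0,-0.03],[0,0,-0.05],[0,0,-0.05],[0,0,-0.05],[0,0,-0.02],[-0.03,0,0],[0,0,0],[0,0,0]], claw=[1,1,1,1,1,1,1,1,1,1,1,1,1])

```text
clock: 30.12
eef_pos: [0.463, -0.1087, 0.2635]
tool_rot: [0.732, 0.681, 0.0, -0.0]
wrist_force: [-0.4, -0.5, -0.3]
grip_width: 0.0853
finger_force: 0.0
```

```bash
python3 -c "
from h import *
w=look('w10'); s=optics.read_camera('scene')['color']
a=w['color'][0:420,130:430]; b=cv2.resize(s[140:300,220:380],(430,420),interpolation=cv2.INTER_CUBIC)
cv2.imwrite('pics/f.png',np.hstack([a,b])[...,::-1])"
```

```text
t 30.125 tcp [ 0.463  -0.1087  0.2635] xang 85.91 zax [-0.e+00  2.e-04 -1.e+00] q7 -0.1360758839599005 tcp px [283. 268.] F [-0.4 -0.5 -0.3]
```

View pics/f.png

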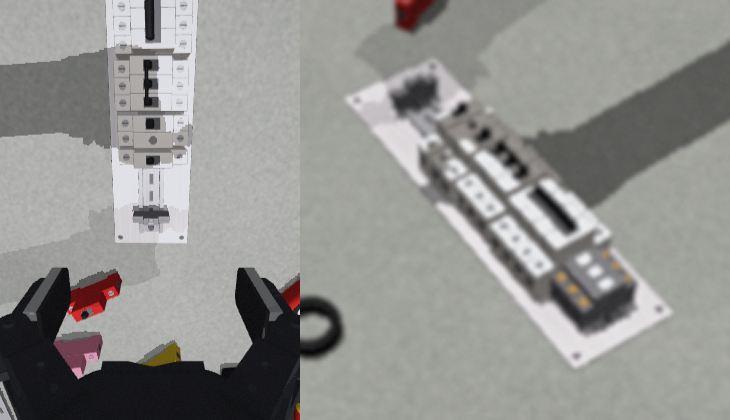

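All four devices stand upright on the rail in order of width, with only narrow gaps between them. The gripper is clear, so I'm handing in.

```bash
python3 -c "
from workcell import order
print(order.hand_in())"
```

```text
the job is handed in; nothing more can be done
None
```

The job is handed in at about 30 s: main switch, motor breaker, RCD and single breaker sit on the rail in that order from the terminals, with gaps of about 4–6 mm; the screwdriver, tape measure, tape roll and look-alikes were not touched.

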